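# Change over the brush steriliser

## Task

The brush steriliser has finished its cycle and its drawer stands open: first turn its rotary switch off. Then move the cleaned brushes from the drawer into the wooden tray, and lay all the used brushes from the black mat flat inside the drawer. When that is done push the drawer fully home and only then turn the switch on again, leaving the other things on the counter where they are.

Things in the scene. Friction and masses are not known exactly. Their poses are not given: they have to be found in the camera images.
- switch (a joint): rotary mains switch, black bar handle on a grey box on the steriliser's lid. 0 rad = OFF, bar crosswise, along the steriliser's y; 1.57 = ON, bar in line with the drawer's slide (x). Clockwise from above towards ON, a quarter turn with stops at both ends. Over-centre spring: resists with up to 0.15 N m, past the middle snaps on to the next detent.
- switch_bar (a point): middle of the top of the switch's bar, on its vertical turning axis, 198 mm above the counter; turns with the bar, x along the bar. Bar 58 mm long, 13 mm wide, standing 26 mm above its round skirt (53 mm across). The box under it is 70 mm square, 45 mm high.
- steriliser: UV brush steriliser, white steel cabinet 280 mm deep (x), 320 mm wide (y), 115 mm high, fixed; origin at the centre of its underside, x points away from the drawer front, z up. Its front edge is at x = -140 mm. The lid carries the switch box.
- drawer (a joint): the steriliser's drawer: 0 m = fully home, grows as it slides out towards the robot, 0.17 = fully out. Friction about 3 N, and light detents fully out, part open (66 mm) and home add up to 3.5 N: push until it reads 0. The last one goes over centre 14 mm before home, then draws the drawer in and holds it with over 2 N.
- drawer_floor (a point): centre of the drawer's inner floor, 22 mm above the counter, moves with the drawer, axes as the steriliser's. Inside it reaches from x = -122 to +117 mm, y = -139 to +139 mm; side walls 45 mm high, front panel 51 mm above the floor; 55 mm clear height into the cabinet. Out by q, the part from x = -122 mm to -122 mm + q is clear of the cabinet.
- drawer_lip (a point): middle of the front face of the drawer's grip lip, an aluminium edge 150 mm long (y) standing 16 mm out from the front panel, from 50 to 66 mm above the counter. Push here along the steriliser's x to shut the drawer. The panel's top is 73 mm above the counter; above it the cabinet's fascia and lid rise to 115 mm.
- rack: open wooden brush tray for clean brushes, 190 mm (x) x 260 mm (y), 40 mm high, walls and floor 6 mm, fixed; origin at the centre of its underside, z up.
- mat: black rubber mat 200 mm (x) x 260 mm (y), 3 mm thick, fixed, on which the used brushes lie at the start; origin at the centre of its underside.
- used1: used brush, on the black mat at the start (may be absent): flat wash brush 135 mm long, 0.06 kg; origin mid-underside, x to the bristles, z up. Handle 16 mm wide, 14 mm thick from x = -67 to +10 mm, then head 38 mm wide, 15 mm thick to x = +67 mm. Balances near its origin; grip across the handle, best 10 mm behind the origin.
- used2: used brush, on the black mat at the start (may be absent): flat wash brush 135 mm long, 0.06 kg; origin mid-underside, x to the bristles, z up. Handle 16 mm wide, 14 mm thick from x = -67 to +10 mm, then head 38 mm wide, 15 mm thick to x = +67 mm. Balances near its origin; grip across the handle, best 10 mm behind the origin.
- used3: used brush, on the black mat at the start (may be absent): flat wash brush 135 mm long, 0.06 kg; origin mid-underside, x to the bristles, z up. Handle 16 mm wide, 14 mm thick from x = -67 to +10 mm, then head 38 mm wide, 15 mm thick to x = +67 mm. Balances near its origin; grip across the handle, best 10 mm behind the origin.
- used4: used brush, on the black mat at the start (may be absent): flat wash brush 135 mm long, 0.06 kg; origin mid-underside, x to the bristles, z up. Handle 16 mm wide, 14 mm thick from x = -67 to +10 mm, then head 38 mm wide, 15 mm thick to x = +67 mm. Balances near its origin; grip across the handle, best 10 mm behind the origin.
- clean1: cleaned brush, in the drawer at the start (may be absent): flat wash brush 135 mm long, 0.06 kg; origin mid-underside, x to the bristles, z up. Handle 16 mm wide, 14 mm thick from x = -67 to +10 mm, then head 38 mm wide, 15 mm thick to x = +67 mm. Balances near its origin; grip across the handle, best 10 mm behind the origin.
- clean2: cleaned brush, in the drawer at the start (may be absent): flat wash brush 135 mm long, 0.06 kg; origin mid-underside, x to the bristles, z up. Handle 16 mm wide, 14 mm thick from x = -67 to +10 mm, then head 38 mm wide, 15 mm thick to x = +67 mm. Balances near its origin; grip across the handle, best 10 mm behind the origin.
- clean3: cleaned brush, in the drawer at the start (may be absent): flat wash brush 135 mm long, 0.06 kg; origin mid-underside, x to the bristles, z up. Handle 16 mm wide, 14 mm thick from x = -67 to +10 mm, then head 38 mm wide, 15 mm thick to x = +67 mm. Balances near its origin; grip across the handle, best 10 mm behind the origin.
- jar1: paint jar, 72 mm across, 85 mm high; a bystander, leave it alone. Origin at the centre of its underside.
- jar2: paint jar, 72 mm across, 85 mm high; a bystander, leave it alone. Origin at the centre of its underside.
- spray: spray bottle, 62 mm across, 170 mm high; a bystander, leave it alone. Origin at the centre of its underside.
- brush_pot: pot of standing brushes, 84 mm across, about 220 mm high; a bystander, leave it alone. Origin at the centre of its underside.
- tube: paint tube lying flat, about 115 mm long, 24 mm high; a bystander, leave it alone. Origin at the centre of its underside.
- tin: flat pencil tin, 120 x 70 x 18 mm; a bystander, leave it alone. Origin at the centre of its underside.
There are look-alikes about, which are no part of the job. What is shaped like the clean1 but red is not meant.

How it is judged:
By the outcome, as a careful person would: the job done as asked, in the order asked, and still so for the second after the job is handed in, with the robot touching nothing.
Of used1, used2, used3, used4 only 2 to 4 are there at a start; the rules pass over those that are not, and their reading is None.
Of clean1, clean2, clean3 only 2 to 3 are there at a start; the rules pass over those that are not, and their reading is None.
At some moment in a run one of used1, used2, used3, used4 may be knocked a few centimetres aside while the robot is not near it.
It also fails if it takes over 210 s, if anything falls off the work surface, if the arm or the gripper's body presses on something with over 40 N, if the wrist force passes 120 N, or if a joint passes its speed limit or range.

## Robot

A 6-joint arm with a two-finger parallel gripper is mounted at the origin on the work surface. World frame = base frame: x ahead of the robot, y to its left, z up, the work surface at z = 0. Lengths are in m, angles in rad, forces in N, time in s.
With the tool pointing down it reaches from about 0.225 to 0.875 m from the base axis. Payload 3.4 kg.
Tool frame: the origin (TCP) lies at the very end of the fingers, on their centre line; the grasp point (between the pads) lies manip.grip_point_offset behind it (manip.grip_point_offset is the distance from the TCP to the grasp point, in m); z points along the fingers, y is the line along which they close (so a half turn about z gives the same grasp; the last joint's range is limited). The gripper opens to 85 mm and grips with 20 to 120 N. Pads are 22 mm wide; open, the fingers measure 114 mm over their backs; the gripper's body (76 mm by 85 mm) begins 54 mm behind the grasp point. The pads swing forward as they close: fully open they stand 13 mm farther back than shut.
Start: joints at [1.181, 0.276, 1.505, -0, 1.361, -0.121], TCP at [0.153, 0.554, 0.231] pointing down, gripper open.
Joint ranges: [-2.89, 2.89], [-0.75, 2.08], [0.22, 2.7], [-1.18, 4.32], [0.11, 2.71], [-2.7, 2.7]. Speed limits (rad/s): [2.57, 2.57, 3.14, 3.14, 3.14, 3.14].

## Interface

Orientations are given as a unit quaternion [w, x, y, z].
In Python, from rig import manip gives the robot as it stands.
- The arm moves only by the shell command python3 -m pendant 'ROWS' [FORCE]. ROWS is JSON, a list of rows, each an object of numbers: "jaw": the opening, from -1 (shut) to 1 (fully open); "tx", "ty", "tz": the shift along the world's x, y, z in cm; "ax", "ay", "az": the turn, a rotation vector about the world's x, y, z in degrees. In form: [{"jaw": .., "tx": .., "ty": .., "tz": .., "ax": .., "ay": .., "az": ..}, ...]. A call has 1 to 10 rows; each row is the pose to reach, as a shift and turn from the pose commanded when the call began; what a row does not reach only later rows make up. A row lasts 1/8 s, in which the tool goes at most 62.5 mm and 10.7 degrees, less where a joint would pass 70% of its speed; a pose out of reach is approached as far as the arm can. A call with a gripper value outside its range is refused whole. The fingers move at their own pace and stop on an object; FORCE is the grip in N (left out, the last holds). Time passes only in rows, so rows that repeat a pose let the fingers close. It gives the time, the measured TCP pose, the force, the opening and the grip force at its end, in the units of the state.
- manip.get_state(): the state, without advancing time (a new reading comes with each control period).
- manip.get_image(name): name is "scene" or "top"; returns a dict with "pixels" (400x640x3 uint8, blue, green, red), "depth" (400x640 float32, m along the optical axis (not along the pixel's ray), 0 where there is no reading), "fx", "fy", "cx", "cy" (pixels), "pose" (4x4, takes a point from camera to world coordinates). Camera axes: x right, y down, z forward; pixel columns grow to the right and rows downward; lengths in m; the calibration is good to about 2 mm. A picture is of the moment at which its call begins.
- manip.sign_off(): hands the job in; it is judged then, once.
The state is a dict: "clock": time; "qpos": joint angles; "qd": joint speeds; "effort": joint torques, N m; "position": TCP position; "ee_rot": TCP orientation; "contact_force": force on the tool from outside, world axes, zero at the start; "moment": the same for the moment, N m; "width": finger opening in m; "gripper_force": force on a finger pad.
Only numpy, scipy, OpenCV 4.12 (cv2) and the standard library are available. Lean on these libraries where they do the work, as an engineer would, in place of code of your own. Each camera call takes 0.05 s, during which the arm holds its last target. There are 200 camera calls.

## Working session

There is one attempt and no reset: what is moved stays moved. The work goes in short steps, Python scripts to look and compute and a shell command to move; the robot and the scene stay as the last step left them, time stands still between calls to the robot, and variables do not carry over. Pictures are saved under pics/ and viewed, at most 14 in all, crops included, and the job is handed in when it is done.

```bash
mkdir -p pics; ls
python3 - <<'E'
from rig import manip
import cv2,numpy as np
for n in("top","scene"):
    im=manip.get_image(n); cv2.imwrite(f"pics/{n}0.png",im["pixels"]); np.savez(f"{n}0.npz",**im)
    print(n,im["fx"],im["cx"],im["cy"],np.round(im["pose"],3).tolist())
print(manip.get_state(),manip.grip_point_offset)
E
```

```text
pics
top 517.5468246452789 327.5212843948156 202.45278304595095 [[0.014, -0.997, 0.078, 0.354], [-1.0, -0.013, 0.009, -0.005], [-0.008, -0.078, -0.997, 1.66], [0.0, 0.0, 0.0, 1.0]]
scene 404.2314986918545 327.1697803891064 205.0750418344994 [[-0.26, 0.736, -0.625, 1.263], [0.966, 0.201, -0.165, 0.219], [0.004, -0.647, -0.763, 1.074], [0.0, 0.0, 0.0, 1.0]]
{'clock': 0.1, 'qpos': array([ 1.18099564e+00,  2.76522773e-01,  1.50594277e+00,  4.59397160e-05,
        1.36071509e+00, -1.20997694e-01]), 'qd': array([ 0.00087288,  0.00086715, -0.00531804,  0.00053851,  0.00071005,
        0.00183381]), 'effort': array([ 2.54240913e-03, -4.17697370e+01, -2.46405315e+01, -1.43814414e-04,
        5.90174212e-03,  2.34496378e-05]), 'position': array([0.15252588, 0.55394276, 0.23055675]), 'ee_rot': array([-2.22318690e-04,  1.34001953e-01,  9.90980749e-01, -7.62557597e-04]), 'contact_force': array([0.3932249 , 0.39524472, 0.47541536]), 'moment': array([-0.00625479, -0.0014763 , -0.03465755]), 'gripper_force': 0.0, 'width': 0.08557686144271694} 0.0187
```

View pics/top0.png

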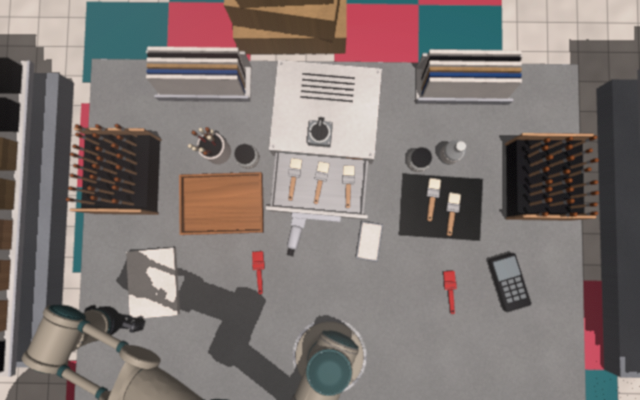

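View pics/scene0.png

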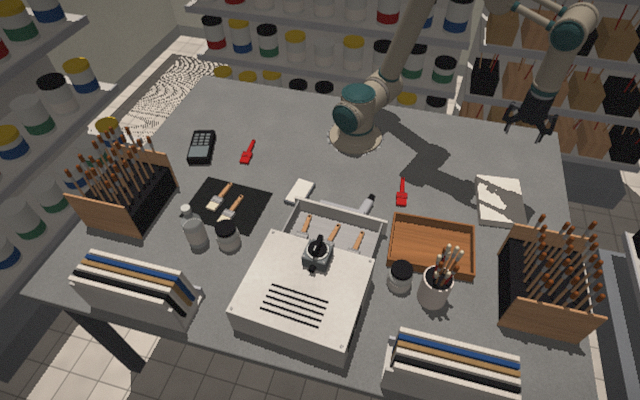

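The top view shows three clean brushes in the drawer near (295,179), (321,182) and (349,185). Two used brushes lie on the mat at (433,199) and (453,213). The switch is at (319,131), the empty tray at (222,203), and the red decoys and bystanders are clear of these.

```bash
cat > h.py <<'E'
import numpy as np,cv2
def cloud(im):
    v,u=np.mgrid[0:400,0:640]; d=im["depth"]
    p=np.stack([(u-im["cx"])/im["fx"]*d,(v-im["cy"])/im["fy"]*d,d],-1)
    T=im["pose"]; return p@T[:3,:3].T+T[:3,3]
def rect(P,m):
    c,s,a=cv2.minAreaRect((P[m][:,:2]*1000).astype(np.float32)); return np.round(c,1),np.round(s,1),round(a,1),np.round(np.median(P[m][:,2]),4)
def brushes(im,box,zlo,zhi=None):
    """box = pixel u0,v0,u1,v1; wood/beige pixels -> origin, heading"""
    P=cloud(im); hsv=cv2.cvtColor(im["pixels"],cv2.COLOR_BGR2HSV)
    m=((hsv[...,1]>55)&(hsv[...,2]>90)&(hsv[...,0]<25)).astype(np.uint8)
    k=np.zeros_like(m); u0,v0,u1,v1=box; k[v0:v1,u0:u1]=1
    n,l,s,_=cv2.connectedComponentsWithStats(m*k); out=[]
    for i in range(1,n):
        if s[i,4]<40: continue
        q=l==i; X=P[q]; r=cv2.minAreaRect((X[:,:2]*1000).astype(np.float32)); pts=cv2.boxPoints(r)
        e=pts[1]-pts[0],pts[2]-pts[1]; e=max(e,key=np.linalg.norm); a=e/np.linalg.norm(e)
        c=np.array(r[0]); t=(X[:,:2]*1000-c)@a; w=(X[:,:2]*1000-c)@[-a[1],a[0]]
        if np.std(w[t>0])<np.std(w[t<0]): a=-a
        t=(X[:,:2]*1000-c)@a; h=X[t<-10][:,:2]*1000
        vx,vy,x0,y0=cv2.fitLine(h.astype(np.float32),cv2.DIST_L2,0,.01,.01).ravel()
        out.append((np.round(c,1),np.round(r[1],0),"head%.0f"%np.degrees(np.arctan2(a[1],a[0])),"handleang%.0f"%np.degrees(np.arctan(vy/vx)),"handleCtr",np.round([x0,y0],0),"z",np.round(np.median(X[:,2]),3),"uv",s[i,:4]))
    return out
E
python3 - <<'E'
from h import *
im=dict(np.load("top0.npz")); P=cloud(im); z=P[...,2]; x=P[...,0];y=P[...,1]
hsv=cv2.cvtColor(im["pixels"],cv2.COLOR_BGR2HSV)
R=lambda u0,v0,u1,v1:(np.add.outer(np.zeros(400),(np.arange(640)>=u0)&(np.arange(640)<u1))*np.add.outer((np.arange(400)>=v0)&(np.arange(400)<v1),np.zeros(640)))>0
print("lid",rect(P,R(255,55,395,165)&(abs(z-.115)<.006)&(hsv[...,2]>120)))
b=R(300,105,340,150); print("bar",rect(P,b&(z>.187)),"box",rect(P,b&(abs(z-.16)<.006)), z[b].max())
print("rackrim",rect(P,R(170,165,275,240)&(z>.02)&(z<.05)),"mat",rect(P,R(395,170,490,245)&(hsv[...,2]<50)&(z<.02)))
fp=R(255,200,380,222); print("panel",rect(P,fp&(abs(z-.073)<.006)),"lip",rect(P,fp&(abs(z-.066)<.004)))
for v in range(200,225): print(v,np.round(P[v,318]*1000).astype(int),end=';')
print()
for o in brushes(im,(270,150,370,212),0)+brushes(im,(400,170,485,242),0): print(o)
print("tall",rect(P,R(180,120,275,170)&(z>.05)),rect(P,R(405,135,480,172)&(z>.05)))
print("floor",np.median(P[270:300,300:340,2]))
for n,r in(("tube",R(280,215,308,258)),("tin",R(355,218,385,262)),("panelfull",R(262,200,372,222))): print(n,rect(P,r&(z>.008)))
c=im["pixels"][100:260,250:500]; cv2.imwrite("pics/c0.png",cv2.resize(c,None,fx=3,fy=3,interpolation=cv2.INTER_CUBIC))
E
```

```text
lid (array([761.1,  20.6]), array([320.6, 284. ]), 85.7, np.float64(0.1158))
bar (array([529.1,  22.1]), array([354. ,  21.1]), 5.4, np.float64(0.1995)) box (array([678.4,  36.2]), array([70. , 70.9]), 85.5, np.float64(0.1615)) 1.6597337881728023
rackrim (array([487.9, 328.6]), array([214. , 303.4]), 2.5, np.float64(0.0389)) mat (array([ 475.1, -365.7]), array([226.5, 191. ]), 87.5, np.float64(0.0043))
panel (array([452.8,  43.8]), array([311.7,  60.4]), 89.5, np.float64(0.072)) lip (array([452.6,  43.9]), array([ 64.3, 310.8]), 1.3, np.float64(0.0669))
200 [489  41  30];201 [486  41  26];202 [484  41  17];203 [ 354   -5 1660];204 [477  41  25];205 [474  41  17];206 [471  40  23];207 [468  41  18];208 [464  40  23];209 [462  40  18];210 [458  40  23];211 [452  39  74];212 [449  39  76];213 [445  39  76];214 [443  39  71];215 [440  39  71];216 [437  39  61];217 [434  39  66];218 [430  39  71];219 [427  39  70];220 [427  40  -2];221 [424  40  -4];222 [421  40  -2];223 [418  40  -3];224 [415  40  -5];
(array([524.8, 124.9]), array([15., 74.]), 'head-7', 'handleang-6', 'handleCtr', array
[... 584 characters left out ...]
], dtype=float32), 'z', np.float64(0.016), 'uv', array([427, 197,   9,  25], dtype=int32))
(array([ 373.3, -208.2]), array([ 72., 402.]), 'head-74', 'handleang89', 'handleCtr', array([354.,  -5.], dtype=float32), 'z', np.float64(0.016), 'uv', array([447, 212,   8,  24], dtype=int32))
tall (array([582. , 151.4]), array([510.5, 213. ]), 57.1, np.float64(0.1098)) (array([ 535.8, -180.7]), array([104.3, 494.9]), 34.1, np.float64(0.0893))
floor 0.000659615726895546
tube (array([382.5,  89.6]), array([135.2, 144.3]), 26.3, np.float64(0.0214))
tin (array([366.3, -86.9]), array([136.1, 164.4]), 1.7, np.float64(0.0194))
panelfull (array([422.1,  44.8]), array([137.6, 347.9]), 0.7, np.float64(0.0278))
```

View pics/c0.png

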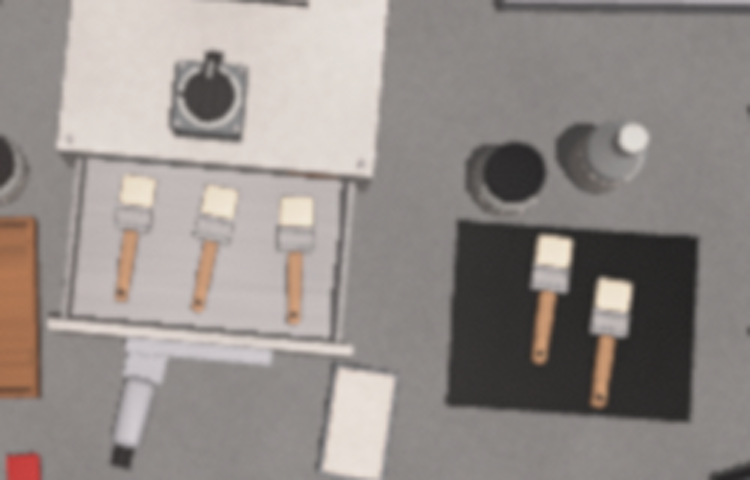

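The crop shows the bar in line with x (ON). The tube's end lies just under the left end of the lip, and the brushes' handles all point toward the robot. Some depth pixels had no reading, so I'll mask those and redo the measurement.

Run:
```python
s=open('h.py').read()
s=s.replace("T=im[\"pose\"]; return p@T[:3,:3].T+T[:3,3]","T=im[\"pose\"]; w=p@T[:3,:3].T+T[:3,3]; w[d<=0]=np.nan; return w")
s=s.replace("def rect(P,m):","def rect(P,m):\n    m=m&np.isfinite(P[...,2])")
s=s.replace("q=l==i;","q=(l==i)&np.isfinite(P[...,2]);")
s=s.replace("hsv[...,1]>55)&(hsv[...,2]>90)","hsv[...,1]>45)&(hsv[...,2]>80)")
s+='''
def bars(im,box,z0):
    """brush from height above its bed"""
    P=cloud(im); k=np.zeros((400,640),bool); u0,v0,u1,v1=box; k[v0:v1,u0:u1]=1
    m=(k&(abs(P[...,2]-z0)<.006)).astype(np.uint8); m=cv2.morphologyEx(m,cv2.MORPH_CLOSE,np.ones((3,3)))
    n,l,s,_=cv2.connectedComponentsWithStats(m); r=[]
    for i in range(1,n):
        if s[i,4]>150: r.append((rect(P,l==i),s[i]))
    return r
R=lambda u0,v0,u1,v1:np.pad(np.ones((v1-v0,u1-u0),bool),((v0,400-v1),(u0,640-u1)))
'''
open('h.py','w').write(s)
from h import *
im=dict(np.load("top0.npz")); P=cloud(im); z=P[...,2]
hsv=cv2.cvtColor(im["pixels"],cv2.COLOR_BGR2HSV)
print("lid",rect(P,R(255,55,395,165)&(abs(z-.115)<.006)))
b=R(300,105,340,150); print("bar",rect(P,b&(z>.187)),"box",rect(P,b&(abs(z-.16)<.006)), np.nanmax(z[b]))
print("rack",rect(P,R(170,165,275,240)&(z>.02)&(z<.05)),"mat",rect(P,R(395,170,490,245)&(hsv[...,2]<60)&(z<.02)))
print("panel",rect(P,R(255,200,380,222)&(abs(z-.073)<.008)))
for o in brushes(im,(270,150,370,212),0)+brushes(im,(400,170,485,242),0): print(*o)
for o in bars(im,(275,155,365,207),.037)+bars(im,(402,172,480,240),.017): print(o)
for n,r in(("pot",R(180,120,228,170)),("j1",R(230,135,262,170)),("j2",R(405,140,434,172)),("spray",R(436,135,480,168))): print(n,rect(P,r&(z>.06)))
for n,r in(("tube",R(280,218,308,258)),("tin",R(355,218,385,262))): print(n,rect(P,r&(z>.008)&(z<.04)))
```

```text
lid (array([761.1,  20.6]), array([320.6, 284. ]), 85.7, np.float64(0.1159))
bar (array([677.9,  36. ]), array([13.1, 56.8]), 84.8, np.float64(0.1988)) box (array([678.4,  36.2]), array([70. , 70.9]), 85.5, np.float64(0.1615)) 0.20680612774962825
rack (array([487.9, 328.6]), array([214. , 303.4]), 2.5, np.float64(0.0389)) mat (array([ 475.8, -351.7]), array([254.7, 194.1]), 86.4, np.float64(0.0042))
panel (array([453.5,  43.8]), array([ 65. , 311.1]), 0.8, np.float64(0.0714))
[525.3 125.6] [18. 77.] head-8 handleang-7 handleCtr [501. 127.] z 0.036 uv [288 176   8  25]
[516.1  42.8] [17. 76.] head-11 handleang-12 handleCtr [492.  46.] z 0.036 uv [314 180   9  24]
[504.5 -54. ] [74. 13.] head1 handleang-2 handleCtr [481. -53.] z 0.036 uv [346 184   5  24]
[ 466.9 -319.8] [23. 79.] head-8 handleang-10 handleCtr [ 444. -315.] z 0.016 uv [427 197   9  25]
[ 422.4 -381.8] [23. 77.] head-9 handleang2 handleCtr [ 398. -377.] z 0.016 uv [447 211   9  25]
((array([560.6, 119.2]), array([ 39.4, 148.6]), 79.8, np.float64(0.0365)), array([285, 155,  18,  46, 343], dtype=int32))
((array([544.6,  3
[... 230 characters left out ...]
ay([ 498.4, -318.3]), array([ 49.1, 134.5]), 76.4, np.float64(0.0165)), array([424, 178,  19,  43, 390], dtype=int32))
((array([ 455.1, -380.7]), array([ 41.2, 153.9]), 75.0, np.float64(0.0173)), array([444, 191,  19,  47, 362], dtype=int32))
pot (array([643.3, 367.3]), array([81.5, 82.2]), 1.8, np.float64(0.1132))
j1 (array([626.1, 267.3]), array([61.6, 65.2]), 12.4, np.float64(0.0851))
j2 (array([ 619.4, -274.4]), array([62.3, 66.6]), 15.6, np.float64(0.0858))
spray (array([ 638.9, -371.9]), array([61.6, 56.4]), 46.0, np.float64(0.1189))
tube (array([369.2, 117.7]), array([125.2,  81. ]), 4.2, np.float64(0.0202))
tin (array([ 366.9, -124. ]), array([135.5,  92.1]), 0.8, np.float64(0.0193))
```

Sizes check out: the lid is 320 mm at yaw −4.3°, the bar top is at 0.199 and measures 57×13 mm, and the brushes are about 135 mm long. First move: go above the switch and turn the tool −169°, so that j6 has room for the quarter turn.

```bash
python3 -m pendant '[{"jaw":0,"tx":26,"ty":-26,"tz":3,"az":-85},{"jaw":0,"tx":26,"ty":-26,"tz":3,"az":-85},{"jaw":0,"tx":26,"ty":-26,"tz":3,"az":-85},{"jaw":0,"tx":26,"ty":-26,"tz":3,"az":-85},{"jaw":0,"tx":26,"ty":-26,"tz":3,"az":-85},{"jaw":0,"tx":26,"ty":-26,"tz":3,"az":-85},{"jaw":0,"tx":26,"ty":-26,"tz":3,"az":-85},{"jaw":0,"tx":26,"ty":-26,"tz":3,"az":-85},{"jaw":0,"tx":26,"ty":-26,"tz":3,"az":-85}]' 30
python3 -m pendant '[{"jaw":0,"tx":26.5,"ty":-25.8,"az":-84},{"jaw":0,"tx":26.5,"ty":-25.8,"az":-84},{"jaw":0,"tx":26.5,"ty":-25.8,"az":-84},{"jaw":0,"tx":26.5,"ty":-25.8,"az":-84},{"jaw":0,"tx":26.5,"ty":-25.8,"az":-84},{"jaw":0,"tx":26.5,"ty":-25.8,"az":-84},{"jaw":0,"tx":26.5,"ty":-25.8,"az":-84},{"jaw":0,"tx":26.5,"ty":-25.8,"az":-84},{"jaw":0,"tx":26.5,"ty":-25.8,"az":-84},{"jaw":0,"tx":26.5,"ty":-25.8,"az":-84}]'
python3 -c "
from rig import manip;s=manip.get_state();print(s['qpos'],s['ee_rot'])"
```

```text
[ 1.18099564e+00  2.76522773e-01  1.50594277e+00  4.59397160e-05
  1.36071509e+00 -1.20997694e-01] [-2.22318690e-04  1.34001953e-01  9.90980749e-01 -7.62557597e-04]invalid input at $[0]: expected keys jaw, tx, ty, tz, ax, ay, az
invalid input at $[0]: expected keys jaw, tx, ty, tz, ax, ay, az
```

```bash
python3 -m pendant '[{"jaw":0,"tx":26,"ty":-26,"tz":3,"ax":0,"ay":0,"az":-85},{"jaw":0,"tx":26,"ty":-26,"tz":3,"ax":0,"ay":0,"az":-85},{"jaw":0,"tx":26,"ty":-26,"tz":3,"ax":0,"ay":0,"az":-85},{"jaw":0,"tx":26,"ty":-26,"tz":3,"ax":0,"ay":0,"az":-85},{"jaw":0,"tx":26,"ty":-26,"tz":3,"ax":0,"ay":0,"az":-85},{"jaw":0,"tx":26,"ty":-26,"tz":3,"ax":0,"ay":0,"az":-85},{"jaw":0,"tx":26,"ty":-26,"tz":3,"ax":0,"ay":0,"az":-85},{"jaw":0,"tx":26,"ty":-26,"tz":3,"ax":0,"ay":0,"az":-85},{"jaw":0,"tx":26,"ty":-26,"tz":3,"ax":0,"ay":0,"az":-85}]' 30
python3 -m pendant '[{"jaw":0,"tx":26.5,"ty":-25.8,"tz":0,"ax":0,"ay":0,"az":-84},{"jaw":0,"tx":26.5,"ty":-25.8,"tz":0,"ax":0,"ay":0,"az":-84},{"jaw":0,"tx":26.5,"ty":-25.8,"tz":0,"ax":0,"ay":0,"az":-84},{"jaw":0,"tx":26.5,"ty":-25.8,"tz":0,"ax":0,"ay":0,"az":-84},{"jaw":0,"tx":26.5,"ty":-25.8,"tz":0,"ax":0,"ay":0,"az":-84},{"jaw":0,"tx":26.5,"ty":-25.8,"tz":0,"ax":0,"ay":0,"az":-84},{"jaw":0,"tx":26.5,"ty":-25.8,"tz":0,"ax":0,"ay":0,"az":-84},{"jaw":0,"tx":26.5,"ty":-25.8,"tz":0,"ax":0,"ay":0,"az":-84},{"jaw":0,"tx":26.5,"ty":-25.8,"tz":0,"ax":0,"ay":0,"az":-84},{"jaw":0,"tx":26.5,"ty":-25.8,"tz":0,"ax":0,"ay":0,"az":-84}]'
python3 -c "
from rig import manip;s=manip.get_state();print(s['qpos'],s['ee_rot'])"
```

```text
clock: 1.23
position: [0.4127, 0.294, 0.2609]
ee_rot: [-0.0, 0.768, 0.641, -0.0]
contact_force: [-0.5, 0.8, 0.4]
width: 0.0425
gripper_force: 0.0
clock: 2.48
position: [0.6775, 0.0368, 0.2612]
ee_rot: [0.0, 0.999, -0.036, -0.0]
contact_force: [0.3, 0.2, -0.1]
width: 0.0429
gripper_force: 0.0
[-4.81606730e-02  4.22762533e-01  1.20766607e+00 -1.13287245e-04
  1.51153390e+00  1.59548748e+00] [ 5.43696478e-05  9.99336754e-01 -3.64144942e-02 -1.85577611e-04]
```

```bash
python3 -m pendant '[{"jaw":0,"tx":0,"ty":0,"tz":-4.5,"ax":0,"ay":0,"az":0},{"jaw":0,"tx":0,"ty":0,"tz":-7,"ax":0,"ay":0,"az":0},{"jaw":0,"tx":0,"ty":0,"tz":-8.3,"ax":0,"ay":0,"az":0},{"jaw":0,"tx":0,"ty":0,"tz":-8.3,"ax":0,"ay":0,"az":0},{"jaw":-1,"tx":0,"ty":0,"tz":-8.3,"ax":0,"ay":0,"az":0},{"jaw":-1,"tx":0,"ty":0,"tz":-8.3,"ax":0,"ay":0,"az":0},{"jaw":-1,"tx":0,"ty":0,"tz":-8.3,"ax":0,"ay":0,"az":0},{"jaw":-1,"tx":0,"ty":0,"tz":-8.3,"ax":0,"ay":0,"az":0},{"jaw":-1,"tx":0,"ty":0,"tz":-8.3,"ax":0,"ay":0,"az":0}]' 30
```

```text
clock: 3.6
position: [0.6787, 0.0371, 0.18]
ee_rot: [-0.001, 0.999, -0.038, 0.002]
contact_force: [0.4, 2.8, 6.4]
width: 0.0121
gripper_force: 33.2
```

```bash
python3 -m pendant '[{"jaw":-1,"tx":0,"ty":0,"tz":0.4,"ax":0,"ay":0,"az":10},{"jaw":-1,"tx":0,"ty":0,"tz":0.4,"ax":0,"ay":0,"az":20},{"jaw":-1,"tx":0,"ty":0,"tz":0.4,"ax":0,"ay":0,"az":30},{"jaw":-1,"tx":0,"ty":0,"tz":0.4,"ax":0,"ay":0,"az":40},{"jaw":-1,"tx":0,"ty":0,"tz":0.4,"ax":0,"ay":0,"az":50},{"jaw":-1,"tx":0,"ty":0,"tz":0.4,"ax":0,"ay":0,"az":60},{"jaw":-1,"tx":0,"ty":0,"tz":0.4,"ax":0,"ay":0,"az":70},{"jaw":-1,"tx":0,"ty":0,"tz":0.4,"ax":0,"ay":0,"az":80},{"jaw":-1,"tx":0,"ty":0,"tz":0.4,"ax":0,"ay":0,"az":90},{"jaw":-1,"tx":0,"ty":0,"tz":0.4,"ax":0,"ay":0,"az":90}]'
python3 -m pendant '[{"jaw":0,"tx":0,"ty":0,"tz":0,"ax":0,"ay":0,"az":0},{"jaw":0,"tx":0,"ty":0,"tz":0,"ax":0,"ay":0,"az":0},{"jaw":0,"tx":0,"ty":0,"tz":0,"ax":0,"ay":0,"az":0},{"jaw":0,"tx":0,"ty":0,"tz":6,"ax":0,"ay":0,"az":0},{"jaw":0,"tx":-4,"ty":0,"tz":8,"ax":0,"ay":0,"az":-10},{"jaw":0,"tx":-10,"ty":0,"tz":8,"ax":0,"ay":0,"az":-20},{"jaw":0,"tx":-13.5,"ty":8.7,"tz":8,"ax":0,"ay":0,"az":-93},{"jaw":0,"tx":-13.5,"ty":8.7,"tz":8,"ax":0,"ay":0,"az":-93},{"jaw":0,"tx":-13.5,"ty":8.7,"tz":8,"ax":0,"ay":0,"az":-93},{"jaw":0,"tx":-13.5,"ty":8.7,"tz":8,"ax":0,"ay":0,"az":-93}]'
python3 - <<'E'
from h import *
from rig import manip
im=manip.get_image("top");P=cloud(im);z=P[...,2]
print("bar",rect(P,R(300,105,340,150)&(z>.187)&(z<.207)))
E
```

```text
clock: 4.85
position: [0.6778, 0.0382, 0.1801]
ee_rot: [-0.002, 0.733, 0.68, 0.001]
contact_force: [3.4, 5.1, -7.5]
width: 0.0121
gripper_force: 31.5
clock: 6.1
position: [0.5424, 0.1237, 0.263]
ee_rot: [0.0, 0.98, 0.198, 0.001]
contact_force: [-0.1, 0.1, -0.5]
width: 0.0427
gripper_force: 0.0
bar (array([679.1,  36. ]), array([57.8, 15.1]), 86.1, np.float64(0.1983))
```

The switch reads OFF: the bar's long side is now crosswise. Next I grasp clean1.

```bash
python3 -m pendant '[{"jaw":0,"tx":0,"ty":0,"tz":-5,"ax":0,"ay":0,"az":-10},{"jaw":0,"tx":0,"ty":0,"tz":-10,"ax":0,"ay":0,"az":-20},{"jaw":0,"tx":0,"ty":0,"tz":-14,"ax":0,"ay":0,"az":-31},{"jaw":0,"tx":0,"ty":0,"tz":-18,"ax":0,"ay":0,"az":-31},{"jaw":0,"tx":0,"ty":0,"tz":-21.5,"ax":0,"ay":0,"az":-31},{"jaw":0,"tx":0,"ty":0,"tz":-23.6,"ax":0,"ay":0,"az":-31},{"jaw":0,"tx":0,"ty":0,"tz":-23.6,"ax":0,"ay":0,"az":-31},{"jaw":-1,"tx":0,"ty":0,"tz":-23.6,"ax":0,"ay":0,"az":-31},{"jaw":-1,"tx":0,"ty":0,"tz":-23.6,"ax":0,"ay":0,"az":-31},{"jaw":-1,"tx":0,"ty":0,"tz":-23.6,"ax":0,"ay":0,"az":-31}]' 30
python3 -m pendant '[{"jaw":-1,"tx":0,"ty":0,"tz":0,"ax":0,"ay":0,"az":0},{"jaw":-1,"tx":0,"ty":0,"tz":0,"ax":0,"ay":0,"az":0},{"jaw":-1,"tx":0,"ty":0,"tz":5,"ax":0,"ay":0,"az":0},{"jaw":-1,"tx":0,"ty":0,"tz":10,"ax":0,"ay":0,"az":0},{"jaw":-1,"tx":0,"ty":0,"tz":15,"ax":0,"ay":0,"az":0}]'
python3 - <<'E'
from h import *
from rig import manip
im=manip.get_image("top");P=cloud(im);z=P[...,2]
for n,r in(("rackrim",R(170,165,272,240)&(z>.03)&(z<.05)),("rackfloor",R(170,165,272,240)&(z>.002)&(z<.015))): print(n,rect(P,r),np.nanpercentile(P[r],[1,99],axis=0)[:,:2].round(3))
cv2.imwrite("pics/a1.png",cv2.resize(im["pixels"][110:260,170:490],None,fx=2.5,fy=2.5))
E
```

```text
clock: 7.4
position: [0.5439, 0.1234, 0.0278]
ee_rot: [-0.0, 0.998, -0.068, 0.002]
contact_force: [-0.4, -0.0, 5.1]
width: 0.0152
gripper_force: 31.9
clock: 8.02
position: [0.5422, 0.1234, 0.1778]
ee_rot: [0.0, 0.998, -0.068, -0.0]
contact_force: [1.4, 0.1, -0.7]
width: 0.0152
gripper_force: 31.3
rackrim (array([485.5, 340. ]), array([211.1, 287.2]), 4.1, np.float64(0.0394)) [[0.376 0.215]
 [0.571 0.481]]
rackfloor (array([481.8, 355.3]), array([239.1, 329.1]), 0.8, np.float64(0.0065)) [[0.366 0.2  ]
 [0.596 0.511]]
```

View pics/a1.png

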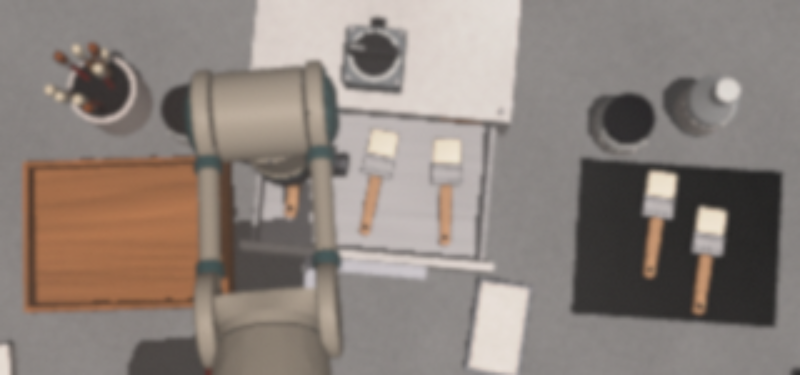

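clean1 is held (width 15.2 mm, handle visible in the grip). The tray is empty, centred near (0.474, 0.347) at about +2° yaw. I place clean1 in the tray's left third.

```bash
python3 -m pendant '[{"jaw":-1,"tx":-7.6,"ty":30.2,"tz":0,"ax":0,"ay":0,"az":10},{"jaw":-1,"tx":-7.6,"ty":30.2,"tz":0,"ax":0,"ay":0,"az":10},{"jaw":-1,"tx":-7.6,"ty":30.2,"tz":0,"ax":0,"ay":0,"az":10},{"jaw":-1,"tx":-7.6,"ty":30.2,"tz":0,"ax":0,"ay":0,"az":10},{"jaw":-1,"tx":-7.6,"ty":30.2,"tz":0,"ax":0,"ay":0,"az":10},{"jaw":-1,"tx":-7.6,"ty":30.2,"tz":-3,"ax":0,"ay":0,"az":10},{"jaw":-1,"tx":-7.6,"ty":30.2,"tz":-8,"ax":0,"ay":0,"az":10},{"jaw":-1,"tx":-7.6,"ty":30.2,"tz":-13,"ax":0,"ay":0,"az":10},{"jaw":-1,"tx":-7.6,"ty":30.2,"tz":-16.3,"ax":0,"ay":0,"az":10},{"jaw":-1,"tx":-7.6,"ty":30.2,"tz":-16.4,"ax":0,"ay":0,"az":10}]' 30
python3 -m pendant '[{"jaw":-0.2,"tx":0,"ty":0,"tz":0,"ax":0,"ay":0,"az":0},{"jaw":-0.2,"tx":0,"ty":0,"tz":0,"ax":0,"ay":0,"az":0},{"jaw":0,"tx":0,"ty":0,"tz":5,"ax":0,"ay":0,"az":0},{"jaw":0,"tx":0,"ty":0,"tz":10,"ax":0,"ay":0,"az":0},{"jaw":0,"tx":0,"ty":0,"tz":14,"ax":0,"ay":0,"az":0},{"jaw":0,"tx":7,"ty":-38.5,"tz":16,"ax":0,"ay":0,"az":-13},{"jaw":0,"tx":7,"ty":-38.5,"tz":16,"ax":0,"ay":0,"az":-13},{"jaw":0,"tx":7,"ty":-38.5,"tz":16,"ax":0,"ay":0,"az":-13},{"jaw":0,"tx":7,"ty":-38.5,"tz":16,"ax":0,"ay":0,"az":-13},{"jaw":0,"tx":7,"ty":-38.5,"tz":16,"ax":0,"ay":0,"az":-13}]'
python3 -m pendant '[{"jaw":0,"tx":0,"ty":-7,"tz":0,"ax":0,"ay":0,"az":0},{"jaw":0,"tx":0,"ty":-7,"tz":0,"ax":0,"ay":0,"az":0}]'
```

```text
clock: 9.32
position: [0.4656, 0.4247, 0.0102]
ee_rot: [0.001, 1.0, 0.019, -0.001]
contact_force: [0.1, 0.6, -0.7]
width: 0.0151
gripper_force: 35.8
clock: 10.58
position: [0.5229, 0.1164, 0.1694]
ee_rot: [-0.0, 0.996, -0.094, 0.001]
contact_force: [0.1, 0.3, 0.1]
width: 0.0426
gripper_force: 0.0
clock: 10.82
position: [0.5227, 0.0446, 0.1691]
ee_rot: [0.001, 0.995, -0.097, 0.001]
contact_force: [-0.1, 0.2, -0.2]
width: 0.043
gripper_force: 0.0
```

```bash
python3 -m pendant '[{"jaw":0,"tx":1.2,"ty":-0.5,"tz":-5,"ax":0,"ay":0,"az":0},{"jaw":0,"tx":1.2,"ty":-0.5,"tz":-9,"ax":0,"ay":0,"az":0},{"jaw":0,"tx":1.2,"ty":-0.5,"tz":-12.5,"ax":0,"ay":0,"az":0},{"jaw":0,"tx":1.2,"ty":-0.5,"tz":-14.1,"ax":0,"ay":0,"az":0},{"jaw":0,"tx":1.2,"ty":-0.5,"tz":-14.1,"ax":0,"ay":0,"az":0},{"jaw":-1,"tx":1.2,"ty":-0.5,"tz":-14.1,"ax":0,"ay":0,"az":0},{"jaw":-1,"tx":1.2,"ty":-0.5,"tz":-14.1,"ax":0,"ay":0,"az":0},{"jaw":-1,"tx":1.2,"ty":-0.5,"tz":-14.1,"ax":0,"ay":0,"az":0},{"jaw":-1,"tx":1.2,"ty":-0.5,"tz":-14.1,"ax":0,"ay":0,"az":0},{"jaw":-1,"tx":1.2,"ty":-0.5,"tz":-14.1,"ax":0,"ay":0,"az":0}]' 30
python3 -m pendant '[{"jaw":-1,"tx":0,"ty":0,"tz":4,"ax":0,"ay":0,"az":0},{"jaw":-1,"tx":0,"ty":0,"tz":9,"ax":0,"ay":0,"az":0},{"jaw":-1,"tx":0,"ty":0,"tz":15,"ax":0,"ay":0,"az":0},{"jaw":-1,"tx":-6.9,"ty":31,"tz":15,"ax":0,"ay":0,"az":12},{"jaw":-1,"tx":-6.9,"ty":31,"tz":15,"ax":0,"ay":0,"az":12},{"jaw":-1,"tx":-6.9,"ty":31,"tz":15,"ax":0,"ay":0,"az":12},{"jaw":-1,"tx":-6.9,"ty":31,"tz":15,"ax":0,"ay":0,"az":12},{"jaw":-1,"tx":-6.9,"ty":31,"tz":15,"ax":0,"ay":0,"az":12},{"jaw":-1,"tx":-6.9,"ty":31,"tz":15,"ax":0,"ay":0,"az":12},{"jaw":-1,"tx":-6.9,"ty":31,"tz":15,"ax":0,"ay":0,"az":12}]'
```

```text
clock: 12.08
position: [0.5356, 0.0436, 0.0286]
ee_rot: [-0.0, 0.996, -0.094, 0.001]
contact_force: [-0.7, 1.6, 6.1]
width: 0.0145
gripper_force: 31.3
clock: 13.32
position: [0.4651, 0.353, 0.177]
ee_rot: [0.001, 1.0, 0.011, -0.0]
contact_force: [-0.3, -0.7, -0.8]
width: 0.0148
gripper_force: 30.5
```

```bash
python3 -m pendant '[{"jaw":-1,"tx":0,"ty":0,"tz":-6,"ax":0,"ay":0,"az":0},{"jaw":-1,"tx":0,"ty":0,"tz":-11,"ax":0,"ay":0,"az":0},{"jaw":-1,"tx":0,"ty":0,"tz":-15,"ax":0,"ay":0,"az":0},{"jaw":-1,"tx":0,"ty":0,"tz":-16.3,"ax":0,"ay":0,"az":0},{"jaw":-1,"tx":0,"ty":0,"tz":-16.3,"ax":0,"ay":0,"az":0},{"jaw":-0.2,"tx":0,"ty":0,"tz":-16.3,"ax":0,"ay":0,"az":0},{"jaw":-0.2,"tx":0,"ty":0,"tz":-16.3,"ax":0,"ay":0,"az":0},{"jaw":0,"tx":0,"ty":0,"tz":-12,"ax":0,"ay":0,"az":0},{"jaw":0,"tx":0,"ty":0,"tz":-6,"ax":0,"ay":0,"az":0},{"jaw":0,"tx":0,"ty":0,"tz":0,"ax":0,"ay":0,"az":0}]' 30
python3 -m pendant '[{"jaw":0,"tx":5.7,"ty":-40.7,"tz":0,"ax":0,"ay":0,"az":-2.5},{"jaw":0,"tx":5.7,"ty":-40.7,"tz":0,"ax":0,"ay":0,"az":-2.5},{"jaw":0,"tx":5.7,"ty":-40.7,"tz":0,"ax":0,"ay":0,"az":-2.5},{"jaw":0,"tx":5.7,"ty":-40.7,"tz":0,"ax":0,"ay":0,"az":-2.5},{"jaw":0,"tx":5.7,"ty":-40.7,"tz":0,"ax":0,"ay":0,"az":-2.5},{"jaw":0,"tx":5.7,"ty":-40.7,"tz":0,"ax":0,"ay":0,"az":-2.5},{"jaw":0,"tx":5.7,"ty":-40.7,"tz":0,"ax":0,"ay":0,"az":-2.5},{"jaw":0,"tx":5.7,"ty":-40.7,"tz":-5,"ax":0,"ay":0,"az":-2.5},{"jaw":0,"tx":5.7,"ty":-40.7,"tz":-5,"ax":0,"ay":0,"az":-2.5}]'
```

```text
clock: 14.58
position: [0.4655, 0.3533, 0.1797]
ee_rot: [-0.0, 1.0, 0.01, 0.0]
contact_force: [0.7, 1.1, 0.3]
width: 0.0424
gripper_force: 0.0
clock: 15.7
position: [0.5196, -0.0535, 0.1251]
ee_rot: [-0.001, 1.0, -0.012, -0.004]
contact_force: [0.4, -0.2, 0.7]
width: 0.0428
gripper_force: 0.0
```

```bash
python3 -m pendant '[{"jaw":0,"tx":0,"ty":0,"tz":-4,"ax":0,"ay":0,"az":0},{"jaw":0,"tx":0,"ty":0,"tz":-8,"ax":0,"ay":0,"az":0},{"jaw":0,"tx":0,"ty":0,"tz":-9.9,"ax":0,"ay":0,"az":0},{"jaw":0,"tx":0,"ty":0,"tz":-9.9,"ax":0,"ay":0,"az":0},{"jaw":-1,"tx":0,"ty":0,"tz":-9.9,"ax":0,"ay":0,"az":0},{"jaw":-1,"tx":0,"ty":0,"tz":-9.9,"ax":0,"ay":0,"az":0},{"jaw":-1,"tx":0,"ty":0,"tz":-9.9,"ax":0,"ay":0,"az":0},{"jaw":-1,"tx":0,"ty":0,"tz":-9.9,"ax":0,"ay":0,"az":0},{"jaw":-1,"tx":0,"ty":0,"tz":-9.9,"ax":0,"ay":0,"az":0}]' 30
python3 -m pendant '[{"jaw":-1,"tx":0,"ty":0,"tz":4,"ax":0,"ay":0,"az":0},{"jaw":-1,"tx":0,"ty":0,"tz":9,"ax":0,"ay":0,"az":0},{"jaw":-1,"tx":0,"ty":0,"tz":15,"ax":0,"ay":0,"az":0},{"jaw":-1,"tx":-5.5,"ty":33,"tz":15,"ax":0,"ay":0,"az":3},{"jaw":-1,"tx":-5.5,"ty":33,"tz":15,"ax":0,"ay":0,"az":3},{"jaw":-1,"tx":-5.5,"ty":33,"tz":15,"ax":0,"ay":0,"az":3},{"jaw":-1,"tx":-5.5,"ty":33,"tz":15,"ax":0,"ay":0,"az":3},{"jaw":-1,"tx":-5.5,"ty":33,"tz":15,"ax":0,"ay":0,"az":3},{"jaw":-1,"tx":-5.5,"ty":33,"tz":15,"ax":0,"ay":0,"az":3},{"jaw":-1,"tx":-5.5,"ty":33,"tz":15,"ax":0,"ay":0,"az":3}]'
```

```text
clock: 16.82
position: [0.5242, -0.0537, 0.0303]
ee_rot: [0.0, 1.0, -0.012, 0.002]
contact_force: [-0.2, 1.5, 6.5]
width: 0.015
gripper_force: 30.5
clock: 18.08
position: [0.467, 0.2778, 0.1787]
ee_rot: [-0.0, 1.0, 0.016, 0.0]
contact_force: [0.0, -0.7, -0.3]
width: 0.0148
gripper_force: 29.7
```

```bash
python3 -m pendant '[{"jaw":-1,"tx":0,"ty":0,"tz":-6,"ax":0,"ay":0,"az":0},{"jaw":-1,"tx":0,"ty":0,"tz":-11,"ax":0,"ay":0,"az":0},{"jaw":-1,"tx":0,"ty":0,"tz":-15,"ax":0,"ay":0,"az":0},{"jaw":-1,"tx":0,"ty":0,"tz":-16.3,"ax":0,"ay":0,"az":0},{"jaw":-1,"tx":0,"ty":0,"tz":-16.3,"ax":0,"ay":0,"az":0},{"jaw":-0.2,"tx":0,"ty":0,"tz":-16.3,"ax":0,"ay":0,"az":0},{"jaw":-0.2,"tx":0,"ty":0,"tz":-16.3,"ax":0,"ay":0,"az":0},{"jaw":0,"tx":0,"ty":0,"tz":-12,"ax":0,"ay":0,"az":0},{"jaw":0,"tx":0,"ty":0,"tz":-6,"ax":0,"ay":0,"az":0},{"jaw":0,"tx":0,"ty":0,"tz":0,"ax":0,"ay":0,"az":0}]' 30
python3 -m pendant '[{"jaw":0,"tx":0,"ty":-40,"tz":0,"ax":0,"ay":0,"az":-10},{"jaw":0,"tx":0,"ty":-40,"tz":0,"ax":0,"ay":0,"az":-10},{"jaw":0,"tx":0,"ty":-40,"tz":0,"ax":0,"ay":0,"az":-10},{"jaw":0,"tx":0,"ty":-40,"tz":0,"ax":0,"ay":0,"az":-10},{"jaw":0,"tx":0,"ty":-40,"tz":0,"ax":0,"ay":0,"az":-10},{"jaw":0,"tx":0,"ty":-40,"tz":0,"ax":0,"ay":0,"az":-10},{"jaw":0,"tx":0,"ty":-40,"tz":0,"ax":0,"ay":0,"az":-10},{"jaw":0,"tx":0,"ty":-40,"tz":0,"ax":0,"ay":0,"az":-10}]'
python3 - <<'E'
from h import *
from rig import manip
im=manip.get_image("top")
for o in brushes(im,(402,172,485,242),0): print(*o)
for o in bars(im,(402,172,480,240),.017): print(o)
cv2.imwrite("pics/a2.png",cv2.resize(im["pixels"][110:260,170:490],None,fx=2.5,fy=2.5))
E
```

```text
clock: 19.32
position: [0.4675, 0.2763, 0.1806]
ee_rot: [-0.0, 1.0, 0.015, 0.0]
contact_force: [0.3, -0.5, -0.8]
width: 0.0427
gripper_force: 0.0
clock: 20.32
position: [0.4677, -0.1255, 0.1789]
ee_rot: [0.0, 0.997, -0.074, 0.001]
contact_force: [0.6, 0.4, 0.7]
width: 0.0432
gripper_force: 0.0
[ 466.9 -319.4] [21. 78.] head-8 handleang-8 handleCtr [ 443. -314.] z 0.016 uv [427 197   9  25]
[ 422.4 -382.9] [23. 77.] head-7 handleang-1 handleCtr [ 399. -377.] z 0.016 uv [446 211  10  25]
((array([ 501.5, -329.2]), array([145.2,  69.8]), 2.3, np.float64(0.0166)), array([423, 176,  23,  46, 413], dtype=int32))
((array([ 458.1, -388.6]), array([ 47.5, 149.3]), 79.3, np.float64(0.0178)), array([445, 189,  18,  47, 373], dtype=int32))
```

View pics/a2.png

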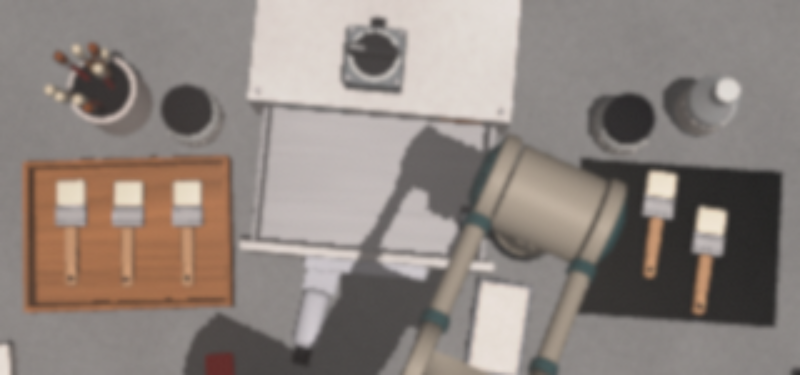

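All three clean brushes lie flat in the tray at crop (70,230), (127,230) and (187,230). The used brushes are unmoved at (655,225) and (707,260), and the drawer is empty. Next is used1.

```bash
python3 -m pendant '[{"jaw":0,"tx":1.7,"ty":-19.6,"tz":0,"ax":0,"ay":0,"az":0},{"jaw":0,"tx":1.7,"ty":-19.6,"tz":0,"ax":0,"ay":0,"az":0},{"jaw":0,"tx":1.7,"ty":-19.6,"tz":0,"ax":0,"ay":0,"az":0},{"jaw":0,"tx":1.7,"ty":-19.6,"tz":-2,"ax":0,"ay":0,"az":0},{"jaw":0,"tx":1.7,"ty":-19.6,"tz":-6,"ax":0,"ay":0,"az":0},{"jaw":0,"tx":1.7,"ty":-19.6,"tz":-12,"ax":0,"ay":0,"az":0},{"jaw":0,"tx":1.7,"ty":-19.6,"tz":-15.5,"ax":0,"ay":0,"az":0},{"jaw":0,"tx":1.7,"ty":-19.6,"tz":-17,"ax":0,"ay":0,"az":0},{"jaw":0,"tx":1.7,"ty":-19.6,"tz":-17,"ax":0,"ay":0,"az":0}]' 30
python3 -m pendant '[{"jaw":-1,"tx":0,"ty":0,"tz":0,"ax":0,"ay":0,"az":0},{"jaw":-1,"tx":0,"ty":0,"tz":0,"ax":0,"ay":0,"az":0},{"jaw":-1,"tx":0,"ty":0,"tz":0,"ax":0,"ay":0,"az":0},{"jaw":-1,"tx":0,"ty":0,"tz":0,"ax":0,"ay":0,"az":0},{"jaw":-1,"tx":0,"ty":0,"tz":0,"ax":0,"ay":0,"az":0}]'
python3 -m pendant '[{"jaw":-1,"tx":0,"ty":0,"tz":4,"ax":0,"ay":0,"az":0},{"jaw":-1,"tx":0,"ty":0,"tz":9,"ax":0,"ay":0,"az":0},{"jaw":-1,"tx":0,"ty":0,"tz":15,"ax":0,"ay":0,"az":0}]'
```

```text
clock: 21.5
position: [0.4849, -0.3186, 0.0081]
ee_rot: [-0.0, 0.997, -0.072, -0.0]
contact_force: [0.5, -0.9, 1.3]
width: 0.0424
gripper_force: 0.0
clock: 22.12
position: [0.4859, -0.3205, 0.0102]
ee_rot: [0.001, 0.997, -0.073, 0.002]
contact_force: [-0.2, 1.7, 7.3]
width: 0.0151
gripper_force: 30.9
clock: 22.5
position: [0.4838, -0.3192, 0.1594]
ee_rot: [-0.0, 0.997, -0.073, -0.001]
contact_force: [0.5, -0.2, -0.7]
width: 0.0152
gripper_force: 30.1
```

```bash
python3 -m pendant '[{"jaw":-1,"tx":4.3,"ty":28,"tz":0,"ax":0,"ay":0,"az":4},{"jaw":-1,"tx":4.3,"ty":28,"tz":0,"ax":0,"ay":0,"az":4},{"jaw":-1,"tx":4.3,"ty":28,"tz":0,"ax":0,"ay":0,"az":4},{"jaw":-1,"tx":4.3,"ty":28,"tz":0,"ax":0,"ay":0,"az":4},{"jaw":-1,"tx":4.3,"ty":28,"tz":0,"ax":0,"ay":0,"az":4},{"jaw":-1,"tx":4.3,"ty":28,"tz":-3,"ax":0,"ay":0,"az":4},{"jaw":-1,"tx":4.3,"ty":28,"tz":-8,"ax":0,"ay":0,"az":4},{"jaw":-1,"tx":4.3,"ty":28,"tz":-11.5,"ax":0,"ay":0,"az":4},{"jaw":-1,"tx":4.3,"ty":28,"tz":-12.9,"ax":0,"ay":0,"az":4},{"jaw":-1,"tx":4.3,"ty":28,"tz":-12.9,"ax":0,"ay":0,"az":4}]' 30
python3 -m pendant '[{"jaw":-0.2,"tx":0,"ty":0,"tz":0,"ax":0,"ay":0,"az":0},{"jaw":-0.2,"tx":0,"ty":0,"tz":0,"ax":0,"ay":0,"az":0},{"jaw":0,"tx":0,"ty":0,"tz":5,"ax":0,"ay":0,"az":0},{"jaw":0,"tx":0,"ty":0,"tz":10,"ax":0,"ay":0,"az":0},{"jaw":0,"tx":0,"ty":0,"tz":15,"ax":0,"ay":0,"az":0},{"jaw":0,"tx":-6,"ty":0,"tz":15,"ax":0,"ay":0,"az":-4},{"jaw":0,"tx":-6,"ty":0,"tz":15,"ax":0,"ay":0,"az":-4}]'
python3 - <<'E'
from h import *
from rig import manip
im=manip.get_image("top"); P=cloud(im)
for o in brushes(im,(402,172,485,242),0): print(*o)
for o in brushes(im,(270,150,370,212),0): print(*o)
E
```

```text
clock: 23.75
position: [0.528, -0.0399, 0.0296]
ee_rot: [0.0, 0.999, -0.038, 0.0]
contact_force: [0.0, -0.3, 0.4]
width: 0.0151
gripper_force: 32.2
clock: 24.62
position: [0.4622, -0.0388, 0.1795]
ee_rot: [-0.0, 0.997, -0.073, -0.002]
contact_force: [-0.4, 0.5, -0.4]
width: 0.0429
gripper_force: 0.0
[ 422.4 -382.7] [24. 78.] head-8 handleang-0 handleCtr [ 398. -377.] z 0.016 uv [447 211   9  25]
```

```bash
python3 -m pendant '[{"jaw":0,"tx":-2.2,"ty":-34.5,"tz":0,"ax":0,"ay":0,"az":0},{"jaw":0,"tx":-2.2,"ty":-34.5,"tz":0,"ax":0,"ay":0,"az":0},{"jaw":0,"tx":-2.2,"ty":-34.5,"tz":0,"ax":0,"ay":0,"az":0},{"jaw":0,"tx":-2.2,"ty":-34.5,"tz":0,"ax":0,"ay":0,"az":0},{"jaw":0,"tx":-2.2,"ty":-34.5,"tz":0,"ax":0,"ay":0,"az":0},{"jaw":0,"tx":-2.2,"ty":-34.5,"tz":0,"ax":0,"ay":0,"az":0},{"jaw":0,"tx":-2.2,"ty":-34.5,"tz":-5,"ax":0,"ay":0,"az":0},{"jaw":0,"tx":-2.2,"ty":-34.5,"tz":-11,"ax":0,"ay":0,"az":0},{"jaw":0,"tx":-2.2,"ty":-34.5,"tz":-15,"ax":0,"ay":0,"az":0},{"jaw":0,"tx":-2.2,"ty":-34.5,"tz":-17,"ax":0,"ay":0,"az":0}]' 30
python3 -m pendant '[{"jaw":0,"tx":0,"ty":0,"tz":0,"ax":0,"ay":0,"az":0},{"jaw":-1,"tx":0,"ty":0,"tz":0,"ax":0,"ay":0,"az":0},{"jaw":-1,"tx":0,"ty":0,"tz":0,"ax":0,"ay":0,"az":0},{"jaw":-1,"tx":0,"ty":0,"tz":0,"ax":0,"ay":0,"az":0},{"jaw":-1,"tx":0,"ty":0,"tz":0,"ax":0,"ay":0,"az":0},{"jaw":-1,"tx":0,"ty":0,"tz":0,"ax":0,"ay":0,"az":0}]'
python3 -m pendant '[{"jaw":-1,"tx":0,"ty":0,"tz":4,"ax":0,"ay":0,"az":0},{"jaw":-1,"tx":0,"ty":0,"tz":9,"ax":0,"ay":0,"az":0},{"jaw":-1,"tx":0,"ty":0,"tz":15,"ax":0,"ay":0,"az":0}]'
```

```text
clock: 25.92
position: [0.4453, -0.3844, 0.0063]
ee_rot: [-0.001, 0.997, -0.073, -0.001]
contact_force: [-0.1, -0.0, 0.7]
width: 0.0428
gripper_force: 0.0
clock: 26.68
position: [0.4464, -0.3856, 0.0106]
ee_rot: [0.001, 0.997, -0.073, 0.001]
contact_force: [0.4, -0.2, 5.7]
width: 0.0151
gripper_force: 31.8
clock: 27.05
position: [0.4445, -0.3837, 0.1595]
ee_rot: [-0.001, 0.997, -0.073, -0.001]
contact_force: [1.0, -0.8, -0.6]
width: 0.0146
gripper_force: 31.1
```

```bash
python3 -m pendant '[{"jaw":-1,"tx":8.9,"ty":45.9,"tz":0,"ax":0,"ay":0,"az":4},{"jaw":-1,"tx":8.9,"ty":45.9,"tz":0,"ax":0,"ay":0,"az":4},{"jaw":-1,"tx":8.9,"ty":45.9,"tz":0,"ax":0,"ay":0,"az":4},{"jaw":-1,"tx":8.9,"ty":45.9,"tz":0,"ax":0,"ay":0,"az":4},{"jaw":-1,"tx":8.9,"ty":45.9,"tz":0,"ax":0,"ay":0,"az":4},{"jaw":-1,"tx":8.9,"ty":45.9,"tz":0,"ax":0,"ay":0,"az":4},{"jaw":-1,"tx":8.9,"ty":45.9,"tz":0,"ax":0,"ay":0,"az":4},{"jaw":-1,"tx":8.9,"ty":45.9,"tz":0,"ax":0,"ay":0,"az":4},{"jaw":-1,"tx":8.9,"ty":45.9,"tz":0,"ax":0,"ay":0,"az":4}]' 30
python3 -m pendant '[{"jaw":-1,"tx":0,"ty":0,"tz":-5,"ax":0,"ay":0,"az":0},{"jaw":-1,"tx":0,"ty":0,"tz":-10,"ax":0,"ay":0,"az":0},{"jaw":-1,"tx":0,"ty":0,"tz":-12.9,"ax":0,"ay":0,"az":0},{"jaw":-1,"tx":0,"ty":0,"tz":-12.9,"ax":0,"ay":0,"az":0},{"jaw":-0.2,"tx":0,"ty":0,"tz":-12.9,"ax":0,"ay":0,"az":0},{"jaw":-0.2,"tx":0,"ty":0,"tz":-12.9,"ax":0,"ay":0,"az":0},{"jaw":0,"tx":0,"ty":0,"tz":-8,"ax":0,"ay":0,"az":0},{"jaw":0,"tx":0,"ty":0,"tz":-2,"ax":0,"ay":0,"az":0},{"jaw":0,"tx":0,"ty":0,"tz":0,"ax":0,"ay":0,"az":0}]'
python3 -m pendant '[{"jaw":-1,"tx":-6,"ty":0,"tz":0,"ax":0,"ay":0,"az":-10},{"jaw":-1,"tx":-12,"ty":0,"tz":0,"ax":0,"ay":0,"az":-20},{"jaw":-1,"tx":-18,"ty":0,"tz":0,"ax":0,"ay":0,"az":-30},{"jaw":-1,"tx":-18,"ty":0,"tz":0,"ax":0,"ay":0,"az":-30},{"jaw":-1,"tx":-18,"ty":0,"tz":0,"ax":0,"ay":0,"az":-30}]'
python3 - <<'E'
from h import *
from rig import manip
im=manip.get_image("top"); P=cloud(im);z=P[...,2]
for o in brushes(im,(270,150,370,212),0): print(*o)
m=R(255,200,380,224)&(z>.062)&(z<.078); print(rect(P,m))
for u in (275,290,305,318,335,350): print(u,[tuple((P[v,u,[0,1,2]]*1000).round().astype(int)) for v in range(206,224) if P[v,u,2]>.055][:9])
cv2.imwrite("pics/a3.png",cv2.resize(im["pixels"][110:260,170:490],None,fx=2.5,fy=2.5))
E
```

```text
clock: 28.18
position: [0.5341, 0.0764, 0.1589]
ee_rot: [-0.0, 0.999, -0.036, -0.0]
contact_force: [-0.9, -0.7, -1.3]
width: 0.0152
gripper_force: 31.1
clock: 29.3
position: [0.5368, 0.0742, 0.164]
ee_rot: [-0.0, 0.999, -0.038, 0.004]
contact_force: [0.5, -0.1, -0.5]
width: 0.0425
gripper_force: 0.0
clock: 29.92
position: [0.3556, 0.0743, 0.1602]
ee_rot: [-0.0, 0.956, -0.295, 0.002]
contact_force: [0.6, -0.0, 0.3]
width: -0.0
gripper_force: 0.0
[509.   74.4] [17. 74.] head179 handleang-1 handleCtr [532.  72.] z 0.035 uv [305 182   6  24]
[510.7 -39.7] [16. 74.] head-1 handleang-2 handleCtr [487. -38.] z 0.036 uv [341 182   6  24]
(array([453.7,  43.9]), array([ 65.2, 311.2]), 0.8, np.float64(0.0705))
275 [(np.int64(462), np.int64(171), np.int64(75)), (np.int64(459), np.int64(171), np.int64(76)), (np.int64(456), np.int64(171), np.int64(73)), (np.int64(454), np.int64(172), np.int64(67)), (np.int64(396), np.int64(119), np.int64(536))]
290 [(np.int64(460), np.int64(125), np.int64(70)), (np.int64(457), np.int64(125), np.int64(77)), (np.int64(453), np.int64(125), np.int64(77)), (np.int64(4
[... 808 characters left out ...]
, (np.int64(431), np.int64(39), np.int64(65))]
335 [(np.int64(449), np.int64(-13), np.int64(76)), (np.int64(446), np.int64(-13), np.int64(75)), (np.int64(444), np.int64(-14), np.int64(69)), (np.int64(440), np.int64(-14), np.int64(69)), (np.int64(437), np.int64(-14), np.int64(67)), (np.int64(435), np.int64(-14), np.int64(62)), (np.int64(431), np.int64(-14), np.int64(67)), (np.int64(428), np.int64(-14), np.int64(69)), (np.int64(425), np.int64(-14), np.int64(70))]
350 [(np.int64(447), np.int64(-59), np.int64(74)), (np.int64(444), np.int64(-60), np.int64(70)), (np.int64(441), np.int64(-59), np.int64(78)), (np.int64(437), np.int64(-59), np.int64(78)), (np.int64(435), np.int64(-60), np.int64(61))]
```

View pics/a3.png

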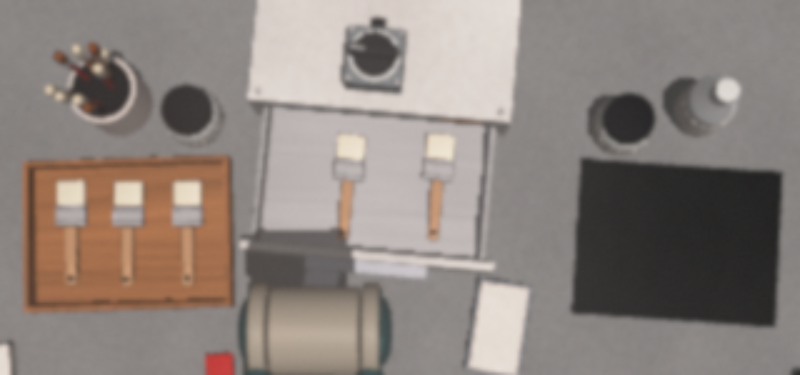

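Both used brushes lie flat in the drawer at crop (347,185) and (437,185), the mat is empty and the tray holds three. Next I push the drawer at the lip with the fingers shut and the tool tilted back a little.

```bash
python3 -m pendant '[{"jaw":-1,"tx":1.5,"ty":-2.7,"tz":0,"ax":0,"ay":0,"az":30},{"jaw":-1,"tx":1.5,"ty":-2.7,"tz":0,"ax":0,"ay":0,"az":30},{"jaw":-1,"tx":1.5,"ty":-2.7,"tz":0,"ax":0,"ay":0,"az":30},{"jaw":-1,"tx":1.5,"ty":-2.7,"tz":0,"ax":0,"ay":0,"az":30}]' 30
python3 -m pendant '[{"jaw":-1,"tx":0,"ty":0,"tz":-5,"ax":0,"ay":-12,"az":0},{"jaw":-1,"tx":0,"ty":0,"tz":-9,"ax":0,"ay":-12,"az":0},{"jaw":-1,"tx":0,"ty":0,"tz":-10.5,"ax":0,"ay":-12,"az":0},{"jaw":-1,"tx":0,"ty":0,"tz":-10.5,"ax":0,"ay":-12,"az":0}]'
```

```text
clock: 30.48
position: [0.3711, 0.047, 0.1593]
ee_rot: [0.0, 0.999, -0.039, 0.0]
contact_force: [0.5, 0.2, 0.0]
width: 0.0001
gripper_force: 0.0
clock: 30.98
position: [0.3693, 0.0473, 0.0534]
ee_rot: [-0.004, 0.994, -0.038, 0.103]
contact_force: [0.9, 0.6, -0.4]
width: 0.0005
gripper_force: 0.0
```

```bash
python3 -m pendant '[{"jaw":-1,"tx":2,"ty":-0.1,"tz":0,"ax":0,"ay":0,"az":0},{"jaw":-1,"tx":3.5,"ty":-0.2,"tz":0,"ax":0,"ay":0,"az":0},{"jaw":-1,"tx":4.5,"ty":-0.3,"tz":0,"ax":0,"ay":0,"az":0},{"jaw":-1,"tx":5.5,"ty":-0.4,"tz":0,"ax":0,"ay":0,"az":0},{"jaw":-1,"tx":6.5,"ty":-0.5,"tz":0,"ax":0,"ay":0,"az":0},{"jaw":-1,"tx":7.5,"ty":-0.6,"tz":0,"ax":0,"ay":0,"az":0},{"jaw":-1,"tx":8.5,"ty":-0.6,"tz":0,"ax":0,"ay":0,"az":0},{"jaw":-1,"tx":9.5,"ty":-0.7,"tz":0,"ax":0,"ay":0,"az":0},{"jaw":-1,"tx":10.5,"ty":-0.8,"tz":0,"ax":0,"ay":0,"az":0},{"jaw":-1,"tx":11.5,"ty":-0.9,"tz":0,"ax":0,"ay":0,"az":0}]'
python3 -m pendant '[{"jaw":-1,"tx":1,"ty":-0.1,"tz":0,"ax":0,"ay":0,"az":0},{"jaw":-1,"tx":2,"ty":-0.2,"tz":0,"ax":0,"ay":0,"az":0},{"jaw":-1,"tx":3,"ty":-0.2,"tz":0,"ax":0,"ay":0,"az":0},{"jaw":-1,"tx":4,"ty":-0.3,"tz":0,"ax":0,"ay":0,"az":0},{"jaw":-1,"tx":5,"ty":-0.4,"tz":0,"ax":0,"ay":0,"az":0},{"jaw":-1,"tx":6,"ty":-0.5,"tz":0,"ax":0,"ay":0,"az":0},{"jaw":-1,"tx":7,"ty":-0.5,"tz":0,"ax":0,"ay":0,"az":0},{"jaw":-1,"tx":8,"ty":-0.6,"tz":0,"ax":0,"ay":0,"az":0}]'
```

```text
clock: 32.22
position: [0.4858, 0.0382, 0.0544]
ee_rot: [-0.004, 0.994, -0.038, 0.105]
contact_force: [0.7, 0.1, -0.0]
width: -0.0
gripper_force: 0.1
clock: 33.22
position: [0.5631, 0.0325, 0.0537]
ee_rot: [-0.004, 0.994, -0.037, 0.102]
contact_force: [-5.4, -0.7, 2.4]
width: 0.0
gripper_force: 2.4
```

```bash
python3 -m pendant '[{"jaw":-1,"tx":0.4,"ty":0,"tz":0,"ax":0,"ay":0,"az":0},{"jaw":-1,"tx":0.8,"ty":-0.1,"tz":0,"ax":0,"ay":0,"az":0},{"jaw":-1,"tx":1.2,"ty":-0.1,"tz":0,"ax":0,"ay":0,"az":0},{"jaw":-1,"tx":1.6,"ty":-0.1,"tz":0,"ax":0,"ay":0,"az":0}]'
python3 - <<'E'
from h import *
from rig import manip
im=manip.get_image("scene"); cv2.imwrite("pics/s1.png",im["pixels"][130:330,200:480])
im=manip.get_image("top"); P=cloud(im); z=P[...,2]
for u in (285,300,345,355): print(u,[(v,*(P[v,u]*1000).round().astype(int).tolist()) for v in range(148,185) if P[v,u,2]>.055][-7:])
cv2.imwrite("pics/a4.png",cv2.resize(im["pixels"][90:240,230:410],None,fx=3,fy=3))
E
```

```text
clock: 33.72
position: [0.5814, 0.0312, 0.0545]
ee_rot: [-0.004, 0.994, -0.037, 0.105]
contact_force: [-0.9, -0.6, 0.3]
width: -0.0
gripper_force: 0.3
285 [(150, 633, 140, 113), (151, 631, 141, 105), (152, 629, 141, 100), (154, 629, 145, 66), (155, 624, 144, 74), (156, 621, 144, 71), (157, 620, 145, 62)]
300 [(178, 505, 71, 458), (179, 503, 72, 454), (180, 501, 72, 454), (181, 499, 72, 448), (182, 496, 72, 452), (183, 494, 72, 453), (184, 492, 72, 450)]
345 [(178, 509, -34, 436), (179, 507, -34, 433), (180, 505, -34, 431), (181, 503, -35, 426), (182, 500, -34, 431), (183, 498, -35, 429), (184, 495, -35, 428)]
355 [(156, 617, -71, 116), (157, 613, -71, 117), (158, 613, -72, 100), (160, 612, -73, 71), (161, 607, -73, 79), (162, 605, -73, 72), (163, 602, -73, 73)]
```

View pics/a4.png

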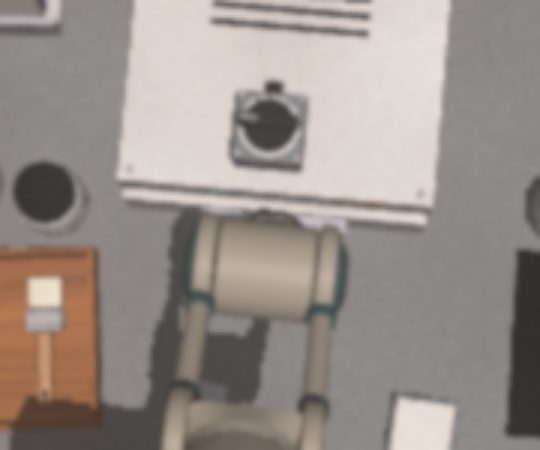

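The panel is almost against the cabinet front (crop row ~195–215). I keep pushing gently until it stops.

```bash
for i in 1 2 3; do python3 -m pendant '[{"jaw":-1,"tx":0.2,"ty":0,"tz":0,"ax":0,"ay":0,"az":0},{"jaw":-1,"tx":0.4,"ty":0,"tz":0,"ax":0,"ay":0,"az":0},{"jaw":-1,"tx":0.4,"ty":0,"tz":0,"ax":0,"ay":0,"az":0}]' | egrep 'pos|force'; done
```

```text
position: [0.5823, 0.0314, 0.054]
contact_force: [-6.1, -0.5, 4.1]
gripper_force: 3.1
position: [0.5825, 0.0317, 0.053]
contact_force: [-12.8, -0.2, 9.5]
gripper_force: 6.5
position: [0.5826, 0.032, 0.0521]
contact_force: [-20.5, -0.8, 13.6]
gripper_force: 9.9
```

A hard stop at x = 0.5825 means the drawer is home. I back off, clear the view and check.

```bash
python3 -m pendant '[{"jaw":-1,"tx":-2,"ty":0,"tz":0,"ax":0,"ay":0,"az":0},{"jaw":-1,"tx":-6,"ty":0,"tz":0,"ax":0,"ay":0,"az":0},{"jaw":-1,"tx":-12,"ty":0,"tz":0,"ax":0,"ay":0,"az":0},{"jaw":-0.2,"tx":-14,"ty":0,"tz":6,"ax":0,"ay":12,"az":0},{"jaw":-0.2,"tx":-14,"ty":0,"tz":12,"ax":0,"ay":12,"az":0},{"jaw":-0.2,"tx":-14,"ty":0,"tz":18,"ax":0,"ay":12,"az":0},{"jaw":-0.2,"tx":-14,"ty":0,"tz":21,"ax":0,"ay":12,"az":0},{"jaw":-0.2,"tx":-14,"ty":0,"tz":21,"ax":0,"ay":12,"az":0}]'
python3 - <<'E'
from h import *
from rig import manip
im=manip.get_image("top"); P=cloud(im); z=P[...,2]
for u in (285,300,318,335,350): print(u,[(v,*(P[v,u]*1000).round().astype(int).tolist()) for v in range(148,185) if .055<P[v,u,2]<.11][:12])
print("bar",rect(P,R(300,105,340,150)&(z>.187)&(z<.207)))
cv2.imwrite("pics/a5.png",cv2.resize(im["pixels"][90:260,170:490],None,fx=2.5,fy=2.5))
E
```

```text
clock: 35.95
position: [0.456, 0.0311, 0.269]
ee_rot: [0.0, 0.999, -0.038, 0.006]
contact_force: [0.0, -1.0, 0.2]
width: 0.034
gripper_force: 0.0
285 [(152, 628, 141, 105), (154, 627, 143, 78), (155, 624, 144, 76), (156, 622, 144, 70), (157, 618, 144, 73)]
300 [(153, 625, 95, 106), (154, 625, 96, 91), (155, 624, 97, 79), (156, 621, 97, 77), (157, 618, 97, 76), (158, 616, 97, 72), (159, 612, 97, 73), (160, 610, 97, 68), (161, 607, 97, 68), (162, 604, 97, 67), (163, 601, 97, 66), (164, 598, 97, 67)]
318 [(155, 622, 41, 92), (157, 620, 42, 67), (158, 616, 41, 75), (159, 613, 41, 75), (160, 612, 42, 58), (161, 608, 41, 64), (162, 605, 41, 66), (163, 603, 41, 60), (164, 598, 41, 72), (165, 596, 41, 62)]
335 [(156, 618, -11, 102), (157, 617, -11, 88), (158, 616, -11, 78), (159, 614, -11, 70), (160, 610, -11, 75), (161, 606, -11, 82), (162, 605, -11, 67), (163, 602, -12, 69), (164, 600, -12, 62), (165, 595, -12, 71), (166, 592, -12, 71), (167, 589, -12, 69)]
350 [(157, 615, -57, 105), (158, 613, -57, 100), (159, 615, -58, 70), (160, 611, -58, 73), (161, 608, -58, 72), (162, 604, -58, 77), (163, 602, -58, 69)]
bar (array([679.2,  36. ]), array([57.9, 15. ]), 85.9, np.float64(0.1978))
```

View pics/a5.png

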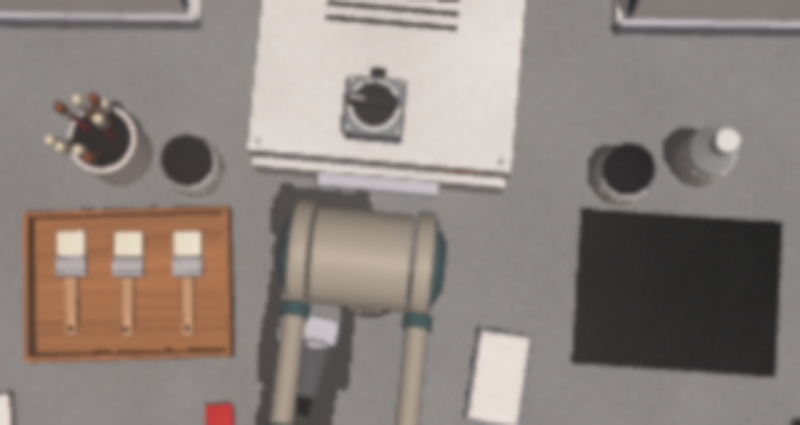

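The drawer is shut: the lip front has moved about 169 mm to x≈0.596 and the bar is still OFF. Now I turn the switch ON.

```bash
python3 -m pendant '[{"jaw":0,"tx":5,"ty":0,"tz":0,"ax":0,"ay":0,"az":45},{"jaw":0,"tx":10,"ty":0,"tz":0,"ax":0,"ay":0,"az":45},{"jaw":0,"tx":15,"ty":0,"tz":0,"ax":0,"ay":0,"az":45},{"jaw":0,"tx":22.3,"ty":0.5,"tz":0,"ax":0,"ay":0,"az":45},{"jaw":0,"tx":22.3,"ty":0.5,"tz":0,"ax":0,"ay":0,"az":90},{"jaw":0,"tx":22.3,"ty":0.5,"tz":0,"ax":0,"ay":0,"az":90},{"jaw":0,"tx":22.3,"ty":0.5,"tz":0,"ax":0,"ay":0,"az":90},{"jaw":0,"tx":22.3,"ty":0.5,"tz":0,"ax":0,"ay":0,"az":90},{"jaw":0,"tx":22.3,"ty":0.5,"tz":0,"ax":0,"ay":0,"az":90},{"jaw":0,"tx":22.3,"ty":0.5,"tz":0,"ax":0,"ay":0,"az":90}]' 30
python3 -c "
from rig import manip;s=manip.get_state();print(s['qpos'],s['ee_rot'],s['position'])"
```

```text
clock: 37.25
position: [0.6751, 0.0364, 0.2621]
ee_rot: [-0.001, 0.734, 0.68, -0.001]
contact_force: [0.7, -0.5, -0.2]
width: 0.0427
gripper_force: 0.0
[-4.90557943e-02  4.19981746e-01  1.20993158e+00  8.31653683e-05
  1.51449310e+00  2.73269735e-02] [-0.0010346   0.73359088  0.6795899  -0.00095428] [0.67512198 0.03636865 0.26210408]
```

```bash
python3 -m pendant '[{"jaw":0,"tx":0.3,"ty":0,"tz":-4.5,"ax":0,"ay":0,"az":0},{"jaw":0,"tx":0.3,"ty":0,"tz":-7,"ax":0,"ay":0,"az":0},{"jaw":0,"tx":0.3,"ty":0,"tz":-8.1,"ax":0,"ay":0,"az":0},{"jaw":0,"tx":0.3,"ty":0,"tz":-8.1,"ax":0,"ay":0,"az":0},{"jaw":-1,"tx":0.3,"ty":0,"tz":-8.1,"ax":0,"ay":0,"az":0},{"jaw":-1,"tx":0.3,"ty":0,"tz":-8.1,"ax":0,"ay":0,"az":0},{"jaw":-1,"tx":0.3,"ty":0,"tz":-8.1,"ax":0,"ay":0,"az":0},{"jaw":-1,"tx":0.3,"ty":0,"tz":-8.1,"ax":0,"ay":0,"az":0},{"jaw":-1,"tx":0.3,"ty":0,"tz":-8.1,"ax":0,"ay":0,"az":0}]' 30
python3 -m pendant '[{"jaw":-1,"tx":0,"ty":0,"tz":0.3,"ax":0,"ay":0,"az":-10},{"jaw":-1,"tx":0,"ty":0,"tz":0.3,"ax":0,"ay":0,"az":-20},{"jaw":-1,"tx":0,"ty":0,"tz":0.3,"ax":0,"ay":0,"az":-30},{"jaw":-1,"tx":0,"ty":0,"tz":0.3,"ax":0,"ay":0,"az":-40},{"jaw":-1,"tx":0,"ty":0,"tz":0.3,"ax":0,"ay":0,"az":-50},{"jaw":-1,"tx":0,"ty":0,"tz":0.3,"ax":0,"ay":0,"az":-60},{"jaw":-1,"tx":0,"ty":0,"tz":0.3,"ax":0,"ay":0,"az":-70},{"jaw":-1,"tx":0,"ty":0,"tz":0.3,"ax":0,"ay":0,"az":-80},{"jaw":-1,"tx":0,"ty":0,"tz":0.3,"ax":0,"ay":0,"az":-90},{"jaw":-1,"tx":0,"ty":0,"tz":0.3,"ax":0,"ay":0,"az":-91}]'
python3 -m pendant '[{"jaw":0,"tx":0,"ty":0,"tz":0,"ax":0,"ay":0,"az":0},{"jaw":0,"tx":0,"ty":0,"tz":0,"ax":0,"ay":0,"az":0},{"jaw":0,"tx":0,"ty":0,"tz":0,"ax":0,"ay":0,"az":0},{"jaw":0,"tx":0,"ty":0,"tz":5,"ax":0,"ay":0,"az":0},{"jaw":0,"tx":0,"ty":0,"tz":9,"ax":0,"ay":0,"az":0},{"jaw":0,"tx":-6,"ty":0,"tz":9,"ax":0,"ay":0,"az":0},{"jaw":0,"tx":-12,"ty":0,"tz":9,"ax":0,"ay":0,"az":0},{"jaw":0,"tx":-18,"ty":0,"tz":9,"ax":0,"ay":0,"az":0},{"jaw":0,"tx":-24,"ty":0,"tz":9,"ax":0,"ay":0,"az":0},{"jaw":0,"tx":-24,"ty":0,"tz":9,"ax":0,"ay":0,"az":0}]'
python3 - <<'E'
from h import *
from rig import manip
im=manip.get_image("top"); P=cloud(im); z=P[...,2]
print("bar",rect(P,R(300,105,340,150)&(z>.187)&(z<.207)))
cv2.imwrite("pics/a6.png",cv2.resize(im["pixels"][90:260,170:490],None,fx=2.5,fy=2.5))
E
```

```text
clock: 38.38
position: [0.6778, 0.0364, 0.1849]
ee_rot: [-0.0, 0.733, 0.68, -0.0]
contact_force: [-4.9, 0.0, 6.2]
width: 0.012
gripper_force: 31.7
clock: 39.62
position: [0.6769, 0.0373, 0.185]
ee_rot: [-0.001, 0.999, -0.045, -0.002]
contact_force: [-4.3, 3.7, -4.4]
width: 0.0124
gripper_force: 30.9
clock: 40.88
position: [0.4342, 0.0365, 0.277]
ee_rot: [0.0, 0.999, -0.046, -0.0]
contact_force: [0.7, -0.8, -0.9]
width: 0.0428
gripper_force: 0.0
bar (array([676.9,  36.1]), array([13.1, 55.4]), 85.5, np.float64(0.1989))
```

View pics/a6.png

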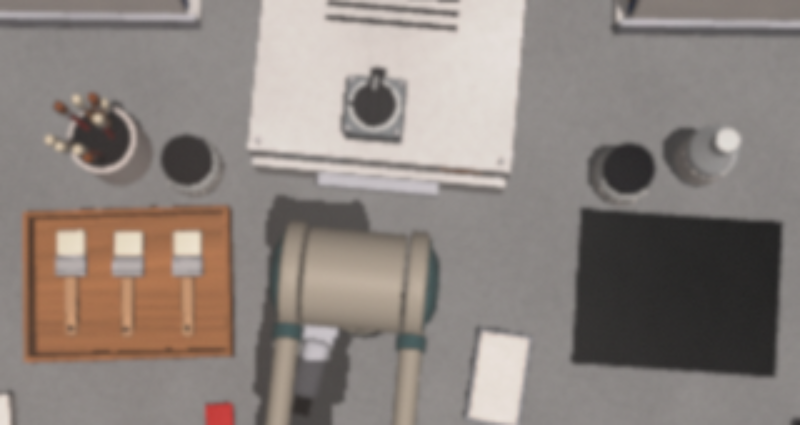

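The bar is back in line with x (ON, as at the start), the drawer is shut, the tray holds three clean brushes, and the bystanders in view (pot, jars, spray, tube, tin) are where they were.

```bash
python3 -c "
from rig import manip;print(manip.sign_off())"
```

```text
the job is handed in; nothing more can be done
None
```

The job is done and handed in: I turned the switch off, moved the three clean brushes to the tray, laid the two used brushes flat in the drawer, pushed the drawer fully home and then turned the switch back on.

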